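# Re-clip the cedar top in its cradle

## Task

The cedar top has been clipped short of its place, with the spring clip sitting on its crown instead of in its neck. Lift the clip off by its knob and swing it right aside until it lies alongside the cradle; only then push the top fully home against the end stop, gently and by feel, as the stop's setting varies; then swing the clip back over the top and let it down gently into the neck, so that it pins the top there with the crown touching the stop. Leave the tops, cup and burnisher around it alone.

Things in the scene. Friction and masses are not known exactly. Their poses are not given: they have to be found in the camera images.
- jig: Fixed wooden jig, base board 165 x 220 x 14 mm. Origin: on the shelf under the cradle's axis, at the clip line; z up, y along the cradle towards the end stop, x away from the robot towards the pivot screw. The cradle is a 45 degree V trough, y = -77 to +30 mm, its upper edges 45 mm above the shelf, 33 mm either side of the axis. A top lying in it has its axis 52 mm above the shelf
- stop_rail: Fixed steel rail, 20 x 64 x 6 mm, along jig y on the base board. Origin under its middle, at jig y = +68 mm, 14 mm above the shelf. On it is locked a wooden end stop block, 66 mm wide, 30 mm thick, its top 64 mm above the shelf, that does not give. Where the stop is locked varies and is not reported: its face (looking to jig -y) stands somewhere from jig y = +35 to +47 mm; feel for it with the top
- pivot (a point): Top of the fixed pivot screw's head (22 mm across), at jig x = +60, y = 0 mm, 146 mm above the shelf
- cedar_top: Loose pale cedar top, 134 mm long, about 0.12 kg, lying in the cradle, crown to the stop. Origin: on its axis, mid-neck; y along its axis to the crown (it may roll). Crown: 56 mm diameter, y = 13 to 41 mm. Neck: 38 mm diameter, y = -13 to 13. Belly: 56 mm diameter, y = -53 to -13. It starts with its origin at jig y = -32 to -22 mm; home, it lies between -6 and +6. Over 50 N spoils it
- top_nose (a point): End of the cedar top's nose, on its axis at its y = -93 mm: the belly tapers over 40 mm to this blunt end 12 mm across. The top slides along the cradle with light friction (about 1 to 2 N, more while the clip sits on it)
- clip: Steel spring clip, a flat arm 18 mm wide, 5 mm thick, reaching 122 mm from the pivot axis. Origin: on the pivot axis at the arm's underside (85 mm above the shelf at its lowest); the arm runs along its own -x. It turns about the screw and slides straight up it against a coil spring, without tilting, pushing down with 4 N at the bottom, 6 N when 16 mm up; lifting is damped (15 N per m/s)
- clip_knob (a point): Middle of the clip's upright round steel knob (16 mm diameter, 36 mm tall, standing on the arm's top face, so 18 mm above the arm's top), 115 mm from the pivot axis. Round: it may turn between the fingers while the clip is swung
- clip_pad (a point): Middle of the underside of the clip's pad, a steel block under the arm, 60 mm from the pivot axis, 14 mm wide across the arm, 24 mm along it; its underside lies 16 mm below the arm's underside
- clip_turn (a joint): Swing of the clip about the screw (rad; -0.35 to 1.65). 0: arm square across the cradle to jig -x, pad over the jig's origin. Grows as the knob swings to jig +y (clockwise from above) over the crown and stop; 1.57: arm parallel to the cradle, clear of the top. A weak spring draws it to 1.5 (0.08 N m at 0), so let go in the neck it leans on the crown and holds the top against the stop
- clip_lift (a joint): Height of the clip on its screw (m): 0 lowest (pad underside 69 mm above the shelf), 0.001 to 0.002 with the pad seated in the neck, about 0.010 with it on the crown or belly, 0.032 the upper end. The pad passes over the crown only above 0.011
- orange_top_a: Bystander: glossy orange top 64 mm in diameter, 90 mm tall, standing on its crown. Origin under its middle
- orange_top_b: Bystander: a second orange top of the same shape. Origin under its middle
- clay_cup: Bystander: clay cup 72 mm across, 75 mm tall. Origin under its middle
- burnisher: Bystander: steel burnisher with wooden handle, 180 mm long, 16 mm high, lying flat along its y. Origin under its middle

How it is judged:
By the outcome, as a careful person would: the job done as asked, in the order asked, and still so for the second after the job is handed in, with the robot touching nothing.
It also fails if it takes over 64 s, if anything falls off the work surface, if the arm or the gripper's body presses on something with over 40 N, if the wrist force passes 120 N, or if a joint passes its speed limit or range.

## Robot

A 6-joint arm with a two-finger parallel gripper is mounted at the origin on the work surface. World frame = base frame: x ahead of the robot, y to its left, z up, the work surface at z = 0. Lengths are in mm, angles in rad, forces in N, time in s.
With the tool pointing down it reaches from about 300 to 775 mm from the base axis. Payload 14.6 kg.
Tool frame: the origin (TCP) lies on the centre line of the jaws, within the pads' length; the fingertips stand 19 mm ahead of it and the grasp point (between the pads) is the TCP (bot.tip_reach is the distance from the TCP to the fingertips, in mm); y points along the fingers, x is the direction in which the jaws open and shut, and the axes are right-handed (so a half turn about y gives the same grasp; the last joint's range is limited). The gripper opens to 85 mm and grips with 20 to 120 N. Pads are 22 mm wide; open, the fingers measure 114 mm over their backs; the gripper's body (76 mm by 85 mm) begins 54 mm behind the grasp point. The pads swing forward as they close: fully open they stand 13 mm farther back than shut.
Start: joints at [-1.314, 0.3, 1.521, -0, 1.321, -0.067], TCP at [174.987, -521.411, 250.281] pointing down, gripper open.
Joint ranges: [-3.03, 3.03], [-0.79, 2.21], [0.23, 2.52], [-1.04, 4.18], [0, 3.07], [-2.55, 2.55]. Speed limits (rad/s): [2.22, 2.22, 2.57, 3.14, 3.14, 3.14].

## Interface

Orientations are given as a unit quaternion [w, x, y, z].
In Python, from rig import bot gives the robot as it stands. Calls block until the motion is done:
- bot.move_to(position, orientation): joint-space move of the TCP to a pose.
- bot.servo_line(position, attitude=None, speed=150, until_force=None): straight line of the TCP; attitude=None keeps the orientation; speed is the mean speed in mm/s. With until_force (N) it stops when the force on the tool has changed by that much, and returns True; else False.
- bot.move_joints(angles): joint-space move.
- bot.move_gripper(opening, grip_force=None): finger opening in mm; grip_force is the grip in N (None keeps the last); returns when the fingers have stopped.
- bot.dwell(seconds).
- bot.ik(position, orientation): joint angles nearest the present ones, or None.
- bot.read_state(): the state.
- bot.read_camera(name): name is "side" or "top"; returns a dict with "image" (400x640x3 uint8, blue, green, red), "depth" (400x640 float32, mm along the optical axis (not along the pixel's ray), 0 where there is no reading), "fovy" (degrees; the focal length in pixels is half the picture's height over the tangent of half this angle, whatever the lens; pixels are square), "cx", "cy" (the principal point, pixels), "k1" (the pictures are not rectified: a ray, as slopes to the right and down, at radius r is drawn at 1 + k1 r^2 times it, then the intrinsics apply), "eye" and "attitude" of the camera in the world. Camera axes: x right, y down, z forward; pixel columns grow to the right and rows downward; lengths in mm; the calibration is good to about 2 mm. A picture is of the moment at which its call begins.
A pose or a line that the arm cannot do raises bot.MotionError and nothing moves.
- bot.finish_job(): hands the job in, once; it reports no verdict.
The state is a dict: "clock": time; "joint_positions": joint angles; "qvel": joint speeds; "effort": joint torques, N m; "ee_pos": TCP position; "tool_rot": TCP orientation; "ft_force": force on the tool from outside, world axes, zero at the start; "moment": the same for the moment, N m; "grip_width": finger opening in mm.
Only numpy, scipy, OpenCV 4.12 (cv2) and the standard library are available. Lean on these libraries where they do the work, as an engineer would, in place of code of your own. Each camera call takes 0.05 s, during which the arm holds its last target. There are 200 camera calls.

## Working session

There is one attempt and no reset: what is moved stays moved. The work goes in short steps, each a Python script; the robot and the scene stay as the last script left them, time stands still between calls to the robot, and variables do not carry over. Pictures are saved under pics/ and viewed, on a budget of 10 in all, crops included, one or two more only if the job needs it, and the job is handed in when it is done.

```bash
ls; mkdir -p pics
cat > h.py <<'E'
import numpy as np, cv2, pickle
from scipy.spatial.transform import Rotation as R
def rot(q): return R.from_quat([q[1],q[2],q[3],q[0]]).as_matrix()
def K(c):
    f=200/np.tan(np.radians(c["fovy"])/2); return f
def rays(c,px):
    px=np.atleast_2d(px).astype(float); f=K(c)
    d=(px-[c["cx"],c["cy"]])/f; u=d.copy()
    for _ in range(20): u=d/(1+c["k1"]*(u**2).sum(1,keepdims=True))
    return np.c_[u,np.ones(len(u))]
def onplane(c,px,z):
    r=rays(c,px)@rot(c["attitude"]).T; e=np.array(c["eye"])
    return e+r*((z-e[2])/r[:,2])[:,None]
def cloud(c):
    v,u=np.mgrid[0:400,0:640]; r=rays(c,np.c_[u.ravel(),v.ravel()])
    P=(r*c["depth"].reshape(-1,1))@rot(c["attitude"]).T+np.array(c["eye"])
    P[c["depth"].ravel()==0]=np.nan
    return P.reshape(400,640,3)
def proj(c,P):
    p=(np.atleast_2d(P)-np.array(c["eye"]))@rot(c["attitude"]); s=p[:,:2]/p[:,2:]
    s=s*(1+c["k1"]*(s**2).sum(1,keepdims=True)); return s*K(c)+[c["cx"],c["cy"]]
E
python3 - <<'E'
from rig import bot; import cv2,pickle
from h import *
for n in("top","side"):
    c=bot.read_camera(n); cv2.imwrite(f"pics/{n}0.png",c["image"]); pickle.dump(c,open(n+"0.pkl","wb"))
    print(n,{k:c[k] for k in c if k not in("image","depth")})
print(bot.read_state(), bot.tip_reach)
E
```

```text
pics
top {'fovy': 47.959527075055, 'cx': 315.2785930997134, 'cy': 202.95896386135774, 'k1': -0.033030566850557434, 'eye': array([436.73472854, -47.47993434, 861.64108331]), 'attitude': array([ 0.07593619, -0.67788564,  0.72681277, -0.08029913])}
side {'fovy': 53.72434045493365, 'cx': 318.55073144470356, 'cy': 201.3212372719416, 'k1': -0.08419011858387543, 'eye': array([ 560.04713176, -634.72520994,  518.4515019 ]), 'attitude': array([-0.46438614,  0.88518693, -0.02353218,  0.015357  ])}
{'clock': 0.1, 'joint_positions': array([-1.31364700e+00,  3.00408558e-01,  1.52153076e+00,  4.28739534e-06,
        1.32068665e+00, -6.66069967e-02]), 'qvel': array([-0.00261635, -0.00089996, -0.000944  ,  0.00059608,  0.00093112,
        0.00017867]), 'effort': array([ 1.46080223e-03, -5.44376314e+01, -3.62368333e+01, -7.27542511e-05,
        3.03292552e-03, -1.64932976e-05]), 'ee_pos': array([ 174.91723647, -521.24253828,  249.77689364]), 'tool_rot': array([ 0.57428263, -0.57381519,  0.41315816, -0.41259656]), 'ft_force': array([-0.54239544, -0.64115474,  0.10518818]), 'moment': array([-0.0021381 , -0.02377745,  0.00689041]), 'grip_width': 85.51540417789974} 19.0
```

View pics/top0.png

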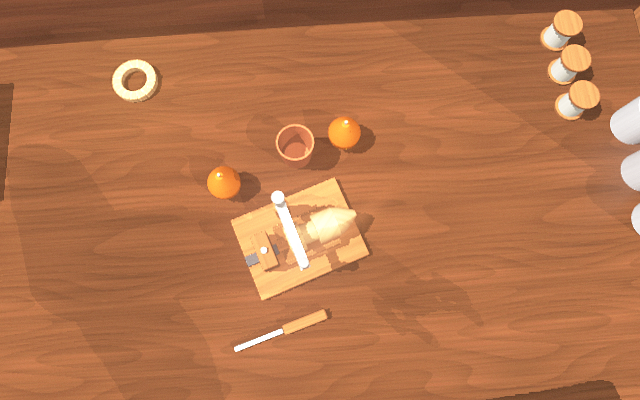

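View pics/side0.png

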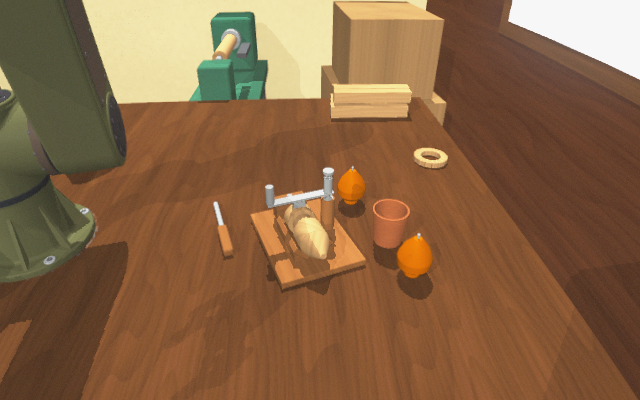

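Top view: screw head is at about (278,197), knob (305,263), nose (355,212), and the stop is on the left around (264,250). Side view: screw (328,173), knob (270,190), nose (320,255). Next I'll measure these.

Run:
```python
from h import *
np.set_printoptions(precision=1,suppress=True)
c=pickle.load(open("top0.pkl","rb")); s=pickle.load(open("side0.pkl","rb"))
P=cloud(c); S=cloud(s)
for n,(u,v) in dict(table=(300,350),screw=(278,197),knob=(305,263),knob2=(305,265),arm=(292,228),nose=(352,213),board=(262,290),rail=(251,259),stop=(264,262),orangeL=(224,183),orangeR=(344,132),cup=(295,128)).items(): print(n,P[v,u])
for n,(u,v) in dict(screw=(328,172),knob=(270,188),nose=(320,254)).items(): print("side",n,S[v,u])
# board: points 10..18 high near jig
m=(abs(P[...,2]-14)<5)
hsv=cv2.cvtColor(c["image"],cv2.COLOR_BGR2HSV)
roi=np.zeros_like(m); roi[165:310,220:380]=1
Z=P[...,2]; mm=((Z>7)&roi).astype(np.uint8)
n,l,st,_=cv2.connectedComponentsWithStats(mm); k=l[250,330]
for k in np.argsort(-st[1:,4])[:4]+1: print(st[k])
k=1+np.argmax(st[1:,4]); 
xy=P[(l==k)&(abs(Z-14)<4)][:,:2]
r=cv2.minAreaRect(xy.astype(np.float32)); print("board rect",r, cv2.boxPoints(r))
# screw/knob tops clusters
for nm,C in(("top",P),("side",S)):
  z=C[...,2]
  near=(np.hypot(C[...,0]-P[197,278][0],C[...,1]-P[197,278][1])<150)
  for lo,hi in((85,97),(97,107),(107,118),(118,128),(128,142),(142,152)):
    q=C[near&(z>lo)&(z<hi)]; print(nm,lo,len(q),np.median(q,0) if len(q) else '', q.min(0) if len(q) else '',q.max(0) if len(q) else '')
a=cv2.resize(c["image"][165:310,200:385],None,fx=4,fy=4,interpolation=cv2.INTER_CUBIC); cv2.imwrite("pics/crop0.png",a)
```

```text
table [356.1 -12.3  -2.7]
screw [611.8   2.6 145.8]
knob [502.6 -34.3 132.8]
knob2 [nan nan nan]
arm [567.3 -15.2  97. ]
nose [ 593.1 -123.9   62.5]
board [469.   50.7  13.2]
rail [527.4  68.2  17.8]
stop [515.7  39.3  62.7]
orangeL [663.7 105.2  69.4]
orangeR [ 745.7 -121.5   72.8]
cup [762.7 -30.6  66.2]
side screw [614.9  -4.1 147.7]
side knob [508.5 -36.1 136.3]
side nose [ 593.3 -129.6   58.9]
[  231   177   139   123 10008]
[220 167  21  32 569]
[289 165  15   3  27]
[320 309   5   1   5]
board rect ((564.9749145507812, -24.059356689453125), (165.24986267089844, 220.3431396484375), 19.24407386779785) [[ 450.7   52.7]
 [ 523.3 -155.3]
 [ 679.3 -100.8]
 [ 606.7  107.2]]
top 85 50 [563.8  -9.8  96.4] [496.  -40.3  86.9] [676.2 114.   97. ]
top 97 586 [558.6 -14.6  99.1] [496. -42.  97.] [613.9  11.8 106.8]
top 107 19 [605.7  -2.6 111.3] [496.6 -36.8 107. ] [614.3   8.8 116.3]
top 118 16 [605.8  -1.2 122.8] [496.7 -38.8 118.7] [610.   10.  126.2]
top 128 83 [504.7 -31.3 134.6] [496.4 -39.5 128.1] [620.2   9.9 141.4]
top 142 132 [612.9   3.  144.6] [603.9  -7.1 142.1] [624.1  14.1 148. ]
side 85 132 [571.1 -16.5  88.1] [507.9 -38.2  85. ] [679.6 115.4  96.9]
side 97 440 [559.9 -16.3 101.1] [498.5 -41.9  97. ] [625.7  10.5 106.9]
side 107 80 [560.4 -20.1 112.7] [499.3 -40.5 107.1] [623.7   2.7 117.8]
side 118 80 [513.1 -32.5 123.4] [498.1 -41.2 118.3] [623.7   3.3 128. ]
side 128 116 [511.9 -30.6 134.2] [499.  -40.6 128. ] [623.3   8.7 141.9]
side 142 75 [614.9  -0.6 147. ] [605.9  -8.3 142.1] [625.2  12.9 148.5]
```

View pics/crop0.png

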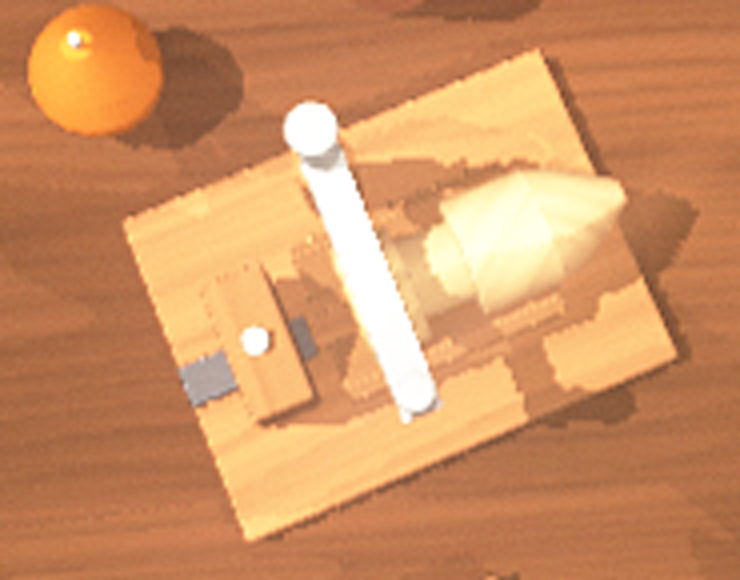

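Crop: screw head at crop (312,128), knob (420,392), nose (620,195), stop block around (255,340). Measured values match the drawing: board 165×220, pivot z≈146, knob reach ≈114.5 mm, lift ≈0.010 (on the crown). Jig yaw is 0.336 rad. Next is grip, lift, swing aside.

```bash
cat >> h.py <<'E'
YAW=np.radians(19.24)
X=np.array([np.cos(YAW),np.sin(YAW),0]); Y=np.array([-np.sin(YAW),np.cos(YAW),0]); Zv=np.array([0,0,1.])
PIV=np.array([614.3,3.0,0]); ORG=PIV-60*X
def J(x,y,z): return ORG+x*X+y*Y+z*Zv
def inj(p): d=np.asarray(p)-ORG; return np.array([d@X,d@Y,p[2]])
def down(d):
    d=d/np.linalg.norm(d); y=-Zv; q=R.from_matrix(np.c_[d,y,np.cross(d,y)]).as_quat(); return [q[3],q[0],q[1],q[2]]
def knob(a,z,sgn=1):
    return PIV+115*(-np.cos(a)*X+np.sin(a)*Y)+z*Zv, down(sgn*(np.sin(a)*X+np.cos(a)*Y))
def rep(bot,t=""):
    s=bot.read_state(); print(t,"t",round(s["clock"],2),"jig",inj(s["ee_pos"]).round(1),"F",np.array(s["ft_force"]).round(1),"w",round(s["grip_width"],1)); return s
E
python3 - <<'E'
from rig import bot
from h import *
for sgn in(1,-1):
    for a in(0.02,.8,1.57):
        for z in(230,124):
            q=bot.ik(*knob(a,z,sgn)); print(sgn,a,z,None if q is None else np.round(q,2))
for s in (1,-1):
    q=bot.ik(J(0,-150,58),down(s*X)); print("push",s,None if q is None else np.round(q,2))
    q=bot.ik(J(0,-90,58),down(s*X)); print("push",s,None if q is None else np.round(q,2))
E
```

```text
1 0.02 230 [-0.14  0.22  1.67 -0.    1.25 -2.02]
1 0.02 124 [-0.14  0.35  1.77 -0.    1.02 -2.02]
1 0.8 230 [ 0.03  0.24  1.65 -0.    1.26 -1.07]
1 0.8 124 [ 0.03  0.37  1.75 -0.    1.02 -1.07]
1 1.57 230 [ 0.13  0.4   1.44 -0.    1.31 -0.21]
1 1.57 124 [ 0.13  0.51  1.54 -0.    1.09 -0.21]
-1 0.02 230 [-0.14  0.22  1.67 -0.    1.25  1.12]
-1 0.02 124 [-0.14  0.35  1.77 -0.    1.02  1.12]
-1 0.8 230 [ 0.03  0.24  1.65 -0.    1.26  2.07]
-1 0.8 124 [ 0.03  0.37  1.75 -0.    1.02  2.07]
-1 1.57 230 None
-1 1.57 124 None
push 1 [-0.31  0.68  1.44 -0.    1.02 -0.65]
push 1 [-0.23  0.62  1.54 -0.    0.98 -0.57]
push -1 [-0.31  0.68  1.44 -0.    1.02  2.49]
push -1 None
```

Run:
```python
from rig import bot
from h import *
a0=0.025
bot.move_gripper(50,40)
p,q=knob(a0,200); bot.move_to(p,q); rep(bot,"above")
p,q=knob(a0,124); hit=bot.servo_line(p,q,speed=60,until_force=8); rep(bot,f"down {hit}")
bot.move_gripper(0,40); s=rep(bot,"grip")
bot.servo_line(np.array(s["ee_pos"])+[0,0,13],speed=25); rep(bot,"lift")
c=bot.read_camera("side"); cv2.imwrite("pics/side1.png",cv2.resize(c["image"][130:300,200:400],None,fx=3.5,fy=3.5)); pickle.dump(c,open("side1.pkl","wb"))
```

```text
above t 2.67 jig [-55.1   2.3 200. ] F [-0.4 -0.6 -0.5] w 50.2
down False t 4.08 jig [-54.8   2.8 124.4] F [-0.1  0.5  0.1] w 49.6
grip t 4.48 jig [-55.    2.9 124.2] F [-2.3  1.6  3.2] w 14.9
lift t 5.16 jig [-54.8   3.  136.8] F [ 5.3  1.1 -8.1] w 15.0
```

View pics/side1.png

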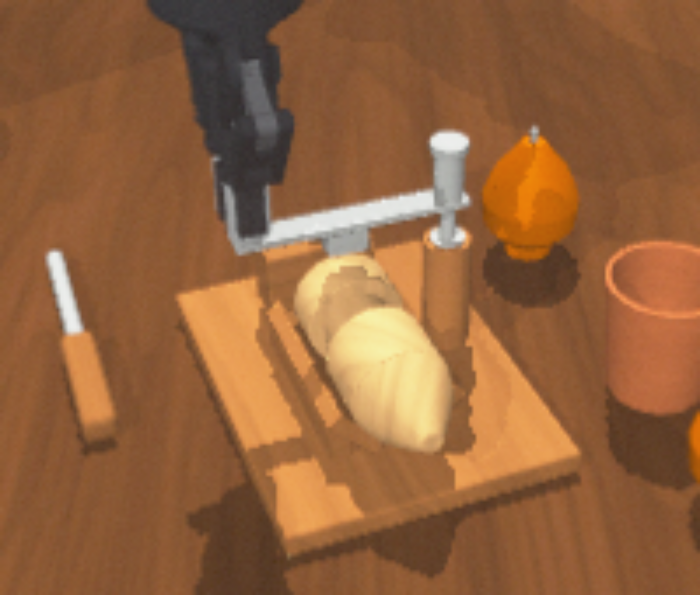

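The fingers hold the knob at crop (240,220), and the pad at (345,240) is clear above the crown. Next I'll swing the clip aside and lower it.

Run:
```python
from rig import bot
from h import *
z=137
for a in np.linspace(0.025,1.58,9)[1:]:
    p,q=knob(a,z); bot.servo_line(p,q,speed=60); rep(bot,f"{a:.2f}")
s=rep(bot)
p,q=knob(1.58,114); h=bot.servo_line(p,q,speed=30,until_force=9); rep(bot,f"lowered {h}")
c=bot.read_camera("side"); cv2.imwrite("pics/side2.png",cv2.resize(c["image"][100:300,160:430],None,fx=2.9,fy=2.9)); pickle.dump(c,open("side2.pkl","wb"))
```

```text
0.22 t 5.73 jig [-52.1  25.3 136.6] F [ 4.9  1.7 -7. ] w 14.6
0.41 t 6.26 jig [-45.4  46.2 136.7] F [ 3.8  1.5 -6.6] w 14.8
0.61 t 6.78 jig [-34.7  65.5 136.8] F [ 1.   1.8 -7.2] w 14.8
0.80 t 7.31 jig [-20.4  82.6 136.8] F [-1.1  1.2 -7.4] w 14.5
1.00 t 7.83 jig [ -2.9  96.6 136.8] F [-3.7  4.4 -7.1] w 14.9
1.19 t 8.36 jig [ 17.  107.  136.8] F [-4.1  6.5 -6.3] w 14.8
1.39 t 8.88 jig [ 38.6 113.4 136.8] F [-3.6  6.6 -8.2] w 14.5
1.58 t 9.41 jig [ 61.  115.5 136.8] F [-2.1  7.7 -7.5] w 15.1
 t 9.41 jig [ 61.  115.5 136.8] F [-2.1  7.7 -7.5] w 15.1
lowered True t 10.14 jig [ 60.6 116.5 114. ] F [ 0.2  2.  -0.4] w 14.9
```

View pics/side2.png

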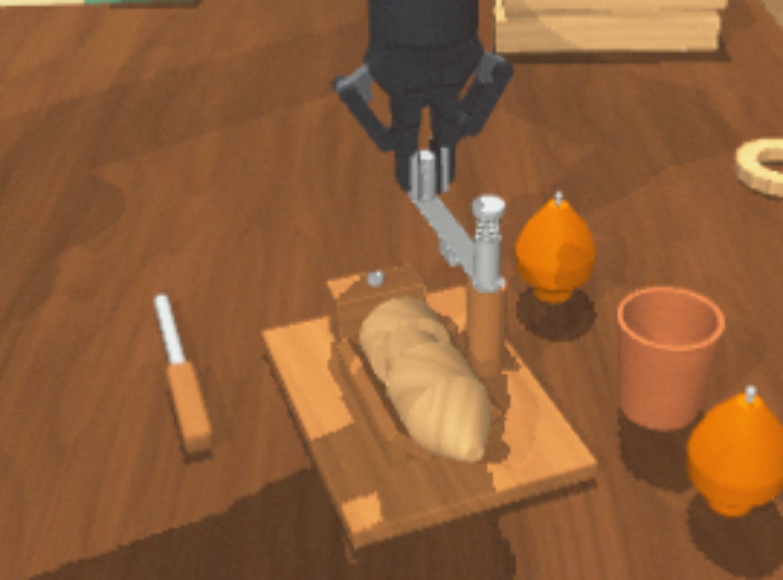

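The clip lies alongside the cradle, bottomed on its screw (arm from crop (425,195) to (485,275)). Now release it and push the top.

Run:
```python
from rig import bot
from h import *
bot.move_gripper(45); s=rep(bot,"open")
bot.servo_line(np.array(s["ee_pos"])+[0,0,80],speed=150)
bot.move_gripper(0,40)
q=down(X)
bot.move_to(J(0,-150,190),q); bot.servo_line(J(0,-150,57),q,speed=120); s=rep(bot,"behind")
c=bot.read_camera("side"); cv2.imwrite("pics/side3.png",cv2.resize(c["image"][100:300,160:430],None,fx=2.9,fy=2.9)); pickle.dump(c,open("side3.pkl","wb"))
h=bot.servo_line(J(0,-85,57),q,speed=20,until_force=6); rep(bot,f"push {h}")
c=bot.read_camera("top"); cv2.imwrite("pics/top3.png",cv2.resize(c["image"][150:320,200:400],None,fx=3.5,fy=3.5)); pickle.dump(c,open("top3.pkl","wb"))
```

```text
open t 10.59 jig [ 60.2 117.  113.1] F [-0.4  0.   0.1] w 45.1
behind t 14.09 jig [   0.3 -150.2   57.9] F [-0.9 -0.3  1.7] w -0.1
push True t 16.34 jig [ 1.000e-01 -1.008e+02  5.700e+01] F [ 1.6 -2.1  1.8] w 0.1
```

View pics/top3.png

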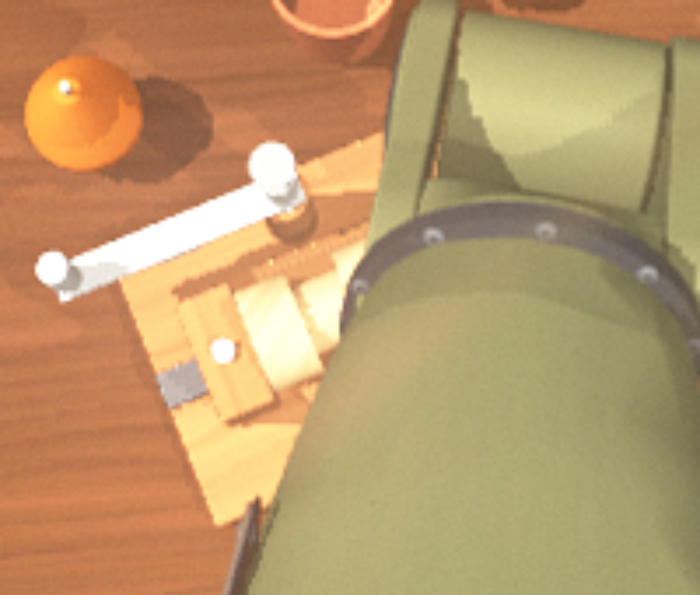

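The crown (crop (280,335)) sits right against the stop block (235,350), and the clip is parallel to the cradle. Next is a gentle second push to confirm, then retreat.

Run:
```python
from rig import bot
from h import *
s=rep(bot,"now"); 
h=bot.servo_line(J(0,-92,57),speed=8,until_force=8); rep(bot,f"push2 {h}")
bot.servo_line(J(0,-145,57),speed=60); bot.servo_line(J(0,-145,180),speed=180); rep(bot,"back")
p,q=knob(1.5,200); bot.move_to(p,q); rep(bot,"over")
c=bot.read_camera("top"); cv2.imwrite("pics/top4.png",cv2.resize(c["image"][150:320,200:400],None,fx=3.5,fy=3.5)); pickle.dump(c,open("top4.pkl","wb"))
c=bot.read_camera("side"); cv2.imwrite("pics/side4.png",cv2.resize(c["image"][100:300,160:430],None,fx=2.9,fy=2.9)); pickle.dump(c,open("side4.pkl","wb"))
S=cloud(c); 
for n,C in(("side",S),):
    z=C[...,2]; q=C[(z>100)&(z<130)]; d=np.array([*( -0*X+0*Y)]); p,_=knob(1.5,110)
    q=q[np.hypot(*(q[:,:2]-p[:2]).T)<25]; print("knob?",p,q.mean(0),q.min(0),q.max(0))
    # top surface profile along jig y near axis
    r=(C.reshape(-1,3)-ORG); jx=r@X; jy=r@Y; zz=r[:,2]
    for lo in np.arange(-110,60,5):
        m=(abs(jx)<8)&(jy>=lo)&(jy<lo+5)&(zz>40)
        print(lo,round(float(np.percentile(zz[m],95)),1) if m.sum()>3 else None,end="; ")
```

```text
now t 16.39 jig [ 1.000e-01 -1.008e+02  5.700e+01] F [ 1.8 -3.3  2. ] w 0.1
push2 True t 16.76 jig [  -0.  -100.8   56.8] F [ 1.4 -2.2  0.6] w -0.0
back t 18.48 jig [  -0.4 -144.6  178.8] F [ 0.  -0.2 -0.2] w 0.0
over t 19.51 jig [ 51.8 113.7 199.6] F [-1.1 -0.3 -0.8] w 0.2
knob? [568.81903138 108.62424671 110.        ] [577.15880881 107.54875602 115.92424295] [570.49276682 102.82466857 100.06218373] [583.69725436 116.87532767 127.45894605]
-110 None; -105 None; -100 None; -95 58.7; -90 62.2; -85 65.0; -80 69.2; -75 72.2; -70 76.5; -65 78.0; -60 79.5; -55 81.2; -50 81.5; -45 81.5; -40 81.6; -35 82.0; -30 81.2; -25 81.8; -20 81.3; -15 81.2; -10 None; -5 None; 0 73.5; 5 72.4; 10 79.1; 15 81.4; 20 82.3; 25 81.5; 30 81.6; 35 81.9; 40 81.6; 45 None; 50 None; 55 None;
```

View pics/side4.png

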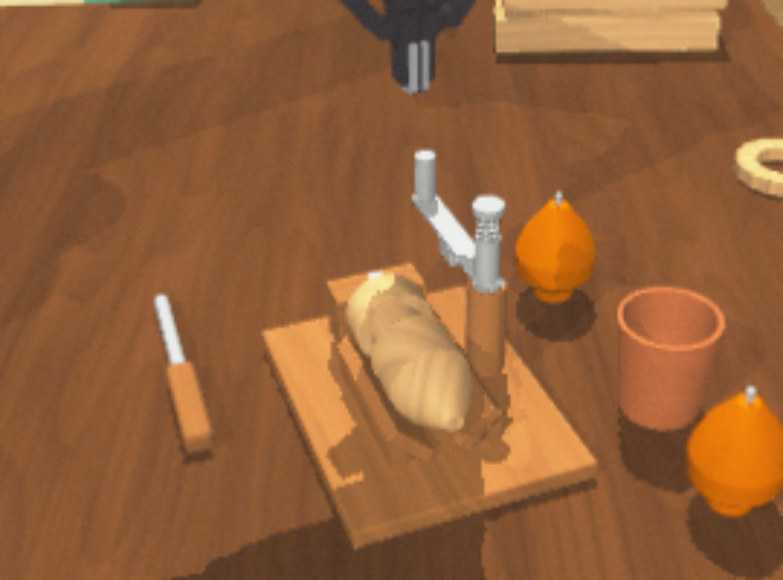

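The clip lies at swing ≈1.57. The top is home: it did not move on the second push, and its profile puts the neck centre at jig y≈+3. Next I'll regrip, lift, swing back and let it down.

Run:
```python
from rig import bot
from h import *
bot.move_gripper(50,40)
p,q=knob(1.565,160); bot.servo_line(p,q,speed=100)
p,q=knob(1.565,114); h=bot.servo_line(p,q,speed=60,until_force=8); rep(bot,f"down {h}")
bot.move_gripper(0,40); s=rep(bot,"grip")
p,q=knob(1.565,138); bot.servo_line(p,q,speed=30); rep(bot,"lift")
for a in np.linspace(1.565,0.06,9)[1:]:
    p,q=knob(a,138); bot.servo_line(p,q,speed=60); rep(bot,f"{a:.2f}")
bot.dwell(.3)
p,q=knob(.06,126); h=bot.servo_line(p,q,speed=25,until_force=6); rep(bot,f"low1 {h}")
c=bot.read_camera("side"); cv2.imwrite("pics/side5.png",cv2.resize(c["image"][130:300,200:400],None,fx=3.5,fy=3.5)); pickle.dump(c,open("side5.pkl","wb"))
```

```text
down False t 21.62 jig [ 59.5 114.9 114.4] F [-0.1 -0.7  0.2] w 49.8
grip t 22.02 jig [ 59.4 115.  114.2] F [ 0.5 -0.2 -0. ] w 14.6
lift t 22.97 jig [ 59.  114.6 137.8] F [ 2.7 -5.3 -8. ] w 14.3
1.38 t 23.48 jig [ 37.6 112.3 138. ] F [ 3.3 -5.2 -7.7] w 14.8
1.19 t 23.98 jig [ 17.1 106.1 138.2] F [ 5.  -5.7 -6.8] w 14.5
1.00 t 24.49 jig [ -1.8  96.2 138.4] F [ 7.3 -5.2 -6.2] w 14.8
0.81 t 25.0 jig [-18.5  82.9 138.5] F [ 8.5 -3.9 -8.1] w 14.6
0.62 t 25.51 jig [-32.5  66.7 138.6] F [10.5 -1.9 -7.6] w 14.4
0.44 t 26.02 jig [-43.2  48.2 138.7] F [11.5 -0.5 -7. ] w 15.0
0.25 t 26.52 jig [-50.2  27.9 138.7] F [12.2  2.  -7.4] w 14.5
0.06 t 27.03 jig [-53.4   6.9 138.7] F [12.7  4.5 -6.9] w 14.7
low1 False t 27.97 jig [-53.3   7.  126.8] F [12.1  4.4 -6.4] w 14.5
```

View pics/side5.png

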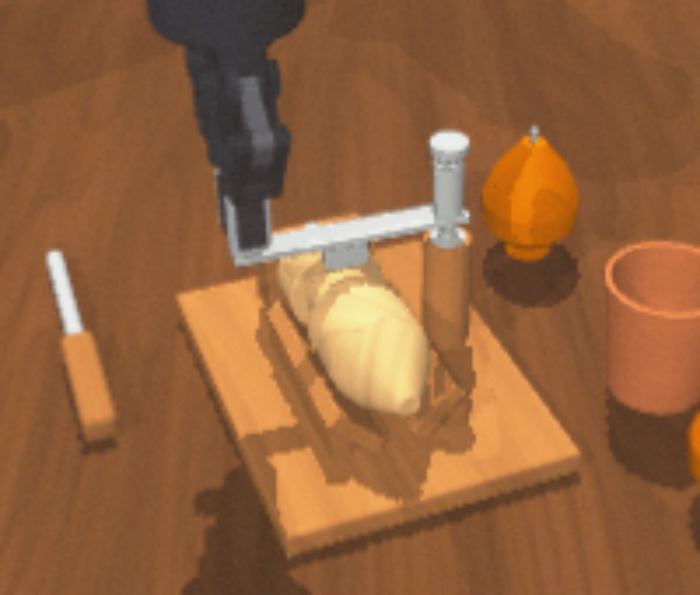

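The pad (crop (345,255)) hangs just behind the crown, over the neck. Lowering now, with the radial strain eased.

Run:
```python
from rig import bot
from h import *
s=rep(bot)
q=knob(.06,0)[1]
bot.servo_line(J(-53.2,7,126),q,speed=20); rep(bot,"eased")
h=bot.servo_line(J(-53.2,7,117.5),q,speed=20,until_force=6); rep(bot,f"low2 {h}")
h=bot.servo_line(J(-53.2,7,114.5),q,speed=12,until_force=3); bot.dwell(.2); rep(bot,f"low3 {h}")
c=bot.read_camera("side"); cv2.imwrite("pics/side6.png",cv2.resize(c["image"][130:300,200:400],None,fx=3.5,fy=3.5)); pickle.dump(c,open("side6.pkl","wb"))
```

```text
t 28.02 jig [-53.4   7.  126.8] F [11.   4.4 -6.7] w 14.8
eased t 28.27 jig [-53.    7.2 126.1] F [ 4.5  3.2 -6.5] w 14.8
low2 False t 28.84 jig [-53.1   7.  117.3] F [ 3.8  1.9 -5.2] w 14.4
low3 True t 29.25 jig [-53.3   7.1 116.5] F [-1.2  0.1  4.7] w 15.0
```

View pics/side6.png

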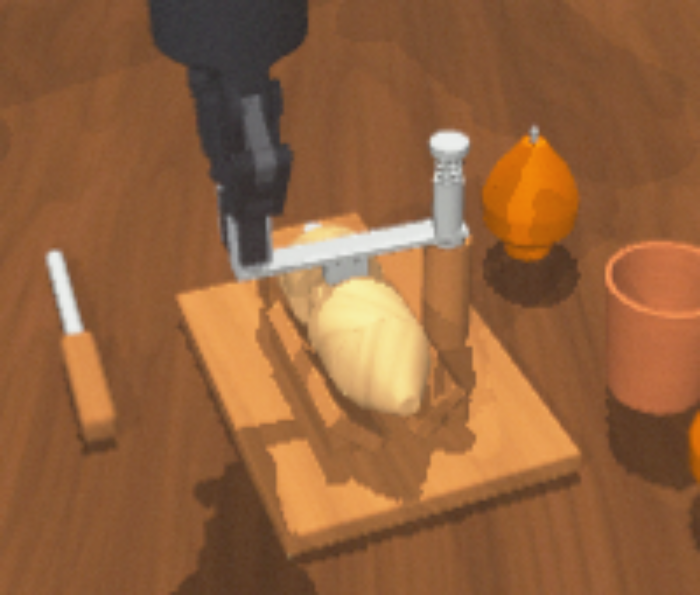

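The pad is seated in the neck: lift ≈2 mm, and the load moved onto the top. Release, withdraw and check.

Run:
```python
from rig import bot
from h import *
bot.move_gripper(45); s=rep(bot,"open")
bot.servo_line(np.array(s["ee_pos"])+[0,0,70],speed=80)
bot.move_to(J(-180,-120,300),s["tool_rot"]); bot.dwell(.5); rep(bot,"away")
ims=[]
for n in("top","side"):
    c=bot.read_camera(n); pickle.dump(c,open(n+"7.pkl","wb")); C=cloud(c)
    r=C.reshape(-1,3)-ORG; jx=r@X; jy=r@Y; z=r[:,2]
    m=(abs(jx)<50)&(abs(jy)<40)&(z>89)&(z<96); print(n,"arm top z",np.median(z[m]) if m.any() else None)
    k=(abs(jx+55)<14)&(abs(jy-7)<20)&(z>104); print("knob jig",jx[k].mean(),jy[k].min(),jy[k].max(),np.percentile(z[k],95))
    st=(abs(jx)<30)&(z>60)&(z<68)&(jy>38)&(jy<85); print("stop top y",np.percentile(jy[st],[2,98]) if st.any() else None)
    o=(160,220) if n=="top" else (150,220); ims.append(cv2.resize(c["image"][o[0]:o[0]+150,o[1]:o[1]+150],(400,400),interpolation=cv2.INTER_CUBIC))
cv2.imwrite("pics/fin.png",np.hstack(ims))
```

```text
open t 29.7 jig [-53.4   7.3 115.8] F [-0.3  0.2  0. ] w 45.1
away t 32.08 jig [-179.9 -119.9  299.9] F [-0.8  0.  -0.2] w 44.8
top arm top z 90.34592509536128
knob jig -56.126654854313976 -0.6800660297687458 14.721963232860974 127.51463612699328
stop top y [43.35238432 73.14201214]
side arm top z 92.25196150617359
knob jig -54.763007968927994 -2.711829012419276 11.821381125248843 128.6561443457568
stop top y [52.494836   72.63688337]
```

View pics/fin.png

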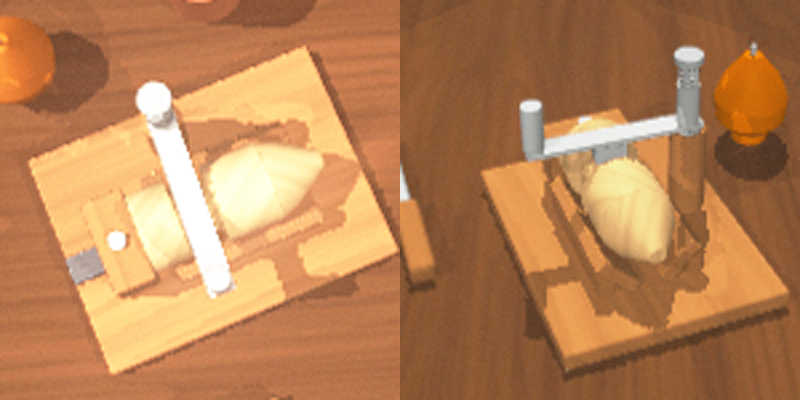

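Both tops-down and side views show the clip in the neck behind the crown, with the crown at the stop. The knob hasn't moved since release (jig y≈7), so friction may be holding the pad a few mm short of the crown. I'll nudge the knob gently towards the crown so it really bears on it.

Run:
```python
from rig import bot
from h import *
bot.move_gripper(0,40); q=down(X)
bot.move_to(J(-55,-26,190),q); bot.servo_line(J(-55,-26,119),q,speed=80); bot.dwell(.2); rep(bot,"at")
h=bot.servo_line(J(-55,1,119),q,speed=12,until_force=3.5); rep(bot,f"nudge {h}")
bot.dwell(.2); s=rep(bot)
bot.servo_line(J(-55,-26,119),q,speed=40); bot.servo_line(J(-55,-26,200),q,speed=150)
bot.move_to(J(-180,-120,300),q); bot.dwell(1); rep(bot,"away")
for n in("top","side"):
    c=bot.read_camera(n); C=cloud(c)
    if n=="top": cv2.imwrite("pics/fin2.png",cv2.resize(c["image"][185:285,240:370],(780,600),interpolation=cv2.INTER_CUBIC))
    r=C.reshape(-1,3)-ORG; jx=r@X; jy=r@Y; z=r[:,2]
    m=(abs(jx)<50)&(abs(jy)<40)&(z>89)&(z<96); print(n,"arm top z",np.median(z[m]))
    k=(abs(jx+55)<14)&(abs(jy-10)<25)&(z>104); print("knob jig",jx[k].mean(),jy[k].min(),jy[k].max(),np.percentile(z[k],95))
```

```text
at t 35.52 jig [-54.9 -26.1 119.4] F [-0.2  0.1 -0.3] w 0.1
nudge True t 37.17 jig [-54.9  -4.  118.9] F [ 1.9 -4.   1.4] w 0.1
 t 37.37 jig [-55.   -4.  118.8] F [ 1.5 -2.8  3.2] w -0.0
away t 40.53 jig [-180. -120.  300.] F [-0.1 -0.4  0. ] w 0.0
top arm top z 90.32991116612334
knob jig -55.67668907933823 6.564989894696999 21.97228777797737 127.83932543753417
side arm top z 92.14496103945413
knob jig -54.123175278170656 5.231791809783226 19.572577116702867 129.1934957098778
```

View pics/fin2.png

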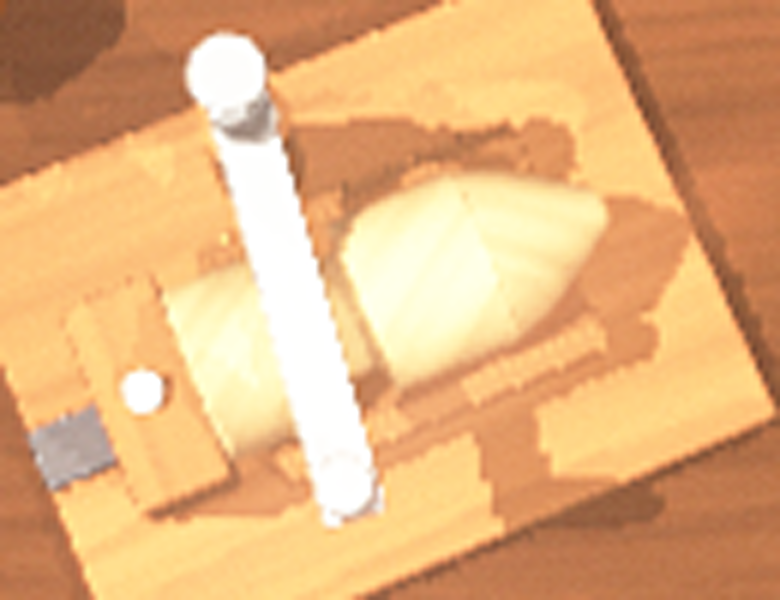

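The pad moved about 4 mm and met the crown firmly (pad y≈7.6 against ≈7.7 expected). It has stayed there, still seated. The crown is flush with the stop edge at crop (165,290)–(235,455). Handing in.

```bash
python3 -c "
from rig import bot
bot.finish_job(); print(bot.read_state()['clock'])"
```

```text
the job is handed in; nothing more can be done
the job is handed in; nothing more can be done
```

The job is done and handed in at about 41 s of the 64 s allowed; the system gave no verdict.

**What I did**
- **Clip off:** I lifted the clip off the crown by its knob, swung it to about 1.57 rad so it lay alongside the cradle, and let it down there.
- **Top home:** I pushed the nose until I felt 6 N. A second push to 8 N moved the top no further, so it is against the stop, with the mid-neck at about jig y = +3 mm.
- **Clip back:** I swung the clip back over the crown and lowered it into the neck, where it took the load at a lift of about 2 mm.
- **Extra step:** After release the clip stayed about 4 mm short of the crown instead of leaning on it. I nudged the knob gently, stopping at a 3.5 N rise, until the pad met the crown.

**Last checks**
- **Clip:** The knob stayed where I left it (jig y about 12 to 14 mm). The arm's top is at 90 to 92 mm, which matches a clip seated in the neck; on the crown it would be about 100 mm.
- **Top:** The crown sits flush with the stop in the last picture. The two cameras differed by about 2 mm, which is within their calibration.
- **Surroundings:** The robot is clear and touching nothing. I did not touch the tops, cup or burnisher, but I did not measure their final positions.

I viewed 10 pictures.

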